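# Drift the index strip of a carving holder into line and bolt it

## Task

The sliding strip under the steel top board of the carving holder has slipped, so that solid metal lies under the board's two holes. Take the drift pin from the tool block, feel its thin nose down through the board hole farther from the carved panel into a hole of the strip, and work it gently fully home so that it draws the strip into line; then fit the bolt fully home in the other hole, next to the carved panel. Leave both standing in their holes, never push either of them against the holder harder than about 40 N, and leave the gouge in the tool block and everything else on the table where it is.

Things in the scene. Friction and masses are not known exactly. Their poses are not given: they have to be found in the camera images.
- holder: Carving holder, fixed to the table: an open-ended wooden channel with a steel top board 170 x 70 x 8 mm, its top face 70 mm above the table. Origin: centre of its underside, on the table; x along the board's length towards the carved panel, z up. Two round 19 mm holes through the board lie 81 mm apart on its centre line. Right under the board a steel strip slides along x (see strip_channel)
- strip_channel (a point): Fixed point: middle of the holder, at the strip's top face, 8 mm under the board's top. The strip, 40 mm wide, 8 thick, slides along the holder's x, up to 16 mm either way, with about 5 N of friction. Row of round 17 mm holes at 27 mm pitch: 10 mm of metal between them; 81 mm = 3 pitches, so both board holes come in line together. 50 mm of empty space below. Its position is not measured
- drift_hole (a point): Centre of the mouth of the 19 mm board hole for the drift, the one farther from the carved panel, in the board's top face; axes as the holder's. At the start the metal between two strip holes lies under it, its middle within 4.5 mm of this hole's centre along x; the nearer strip hole will do and must be drawn 8 to 14 mm along x to come in line
- bolt_hole (a point): Centre of the mouth of the 19 mm board hole for the bolt, the one next to the carved panel, in the board's top face; axes as the holder's. The upright carved panel (100 mm wide, reaching 165 mm above the table) rides on the strip's end, its near face 67 to 100 mm beyond this hole along x
- drift: Drift pin of bare steel, standing in one hole of the tool block. Origin: centre of the underside of its collar, z up along its axis. Above: a collar 26 mm across and 4 high, then a slim plain round handle 18 mm across up to 50 mm. Below: a cylinder 16 mm across for 18 mm, a taper to 4 mm across at 48 mm, then a 4 mm nose. Home: collar on the board. About 0.18 kg
- drift_tip (a point): End of the drift's straight nose, 60 mm below the drift's origin on its axis; the nose is 4 mm across and 12 mm long, with a flat, sharp-edged end; z up
- bolt: Bolt of bare steel with a fat knob, standing in one of the tool block's holes. Origin: centre of the underside of its washer, z up along its axis. Above the origin: a washer 28 mm across and 3 mm high, then a ribbed round knob 29 mm across up to 38 mm. Below: a shank 12 mm across and 30 mm long with a chamfered end. Home means the washer sits on the board. About 0.12 kg
- gouge: A gouge with a bulging wooden handle 23 mm across at most and a brass ferrule 25 mm across, standing in the third hole of the tool block; its handle reaches 66 mm above the block. Origin: on the axis, at the block's top face. Not needed; leave it
- toolblock: Wooden tool block 190 x 62 x 66 mm, fixed, with a row of three 18 mm holes 65 mm apart along its x. Origin: centre of its underside. Drift, bolt and gouge hang in the holes by their collars on its top face, in any order
- mallet: Bystander: the wooden mallet, a cylinder head 68 mm across and 100 mm long with a 130 mm handle, lying on the table
- chisel_a: Bystander: a 220 mm chisel lying on the right of the tool block
- chisel_b: Bystander: a second 220 mm chisel lying beside the first, farther right
- water: Bystander: a water bottle, 62 mm across and 190 mm tall, standing
- screwbowl: Bystander: a wooden bowl 110 mm across and 45 mm tall
- offcut: Bystander: a plain offcut of wood, 90 x 50 x 35 mm
- figure: Bystander: a small carved figure 122 mm tall, standing
- brush: Bystander: a bench brush lying on the table
Not all that is in view belongs to the job. What is shaped like the bolt but orange is not meant. Leave any turquoise look-alike of the drift alone.

How it is judged (in metres and radians):
On the way, in this order (a step that is already met when the one before it is completed fails the run):
1. the drift is fully home in the board hole farther from the carved panel (horizontal distance between drift and drift_hole below 0.004 m and z of drift in the frame of holder below 0.0725 m and angle between drift's own z axis and vertical below 0.08 rad), for 0.2 s.
2. then the bolt is fully home in the hole next to the carved panel (all of step 1 and horizontal distance between bolt and bolt_hole below 0.004 m and z of bolt in the frame of holder below 0.0725 m and angle between bolt's own z axis and vertical below 0.08 rad), for 0.2 s.
At the end, for the whole second after the job is handed in: The drift stands in its hole and the bolt in its own, each within 4 mm of the hole's centre, upright within 0.08 rad, its collar or washer at most 2.5 mm above the board, released and at rest (all of step 2 and linear speed of each of drift, bolt below 0.02 m/s and contact force between each of drift, bolt and the fingers below 0.05 N); the robot touches nothing.
It fails at once if the drift or the bolt is pushed against the holder or its strip with more than 40 N (contact force between any of drift, bolt and holder above 40 N).
It fails at once if the gouge is moved more than 15 mm (distance of gouge from where it was at the start of the episode above 0.015 m).
It fails at once if another thing on the table is moved more than 30 mm (distance of any of mallet, chisel_a, chisel_b, water, screwbowl, offcut, figure, brush from where it was at the start of the episode above 0.03 m).
It also fails if it takes over 67 s, if anything falls off the work surface, if the arm or the gripper's body presses on something with over 40 N, if the wrist force passes 120 N, or if a joint passes its speed limit or range.

## Robot

A 6-joint arm with a two-finger parallel gripper is mounted at the origin on the work surface. World frame = base frame: x ahead of the robot, y to its left, z up, the work surface at z = 0. Lengths are in mm, angles in rad, forces in N, time in s.
With the tool pointing down it reaches from about 425 to 925 mm from the base axis. Payload 12.5 kg.
Tool frame: the origin (TCP) lies midway between the tips of the shut fingers; the grasp point (between the pads) lies 19 mm behind it (env.grip_point_offset is the distance from the TCP to the grasp point, in mm); z points along the fingers, y is the line along which they close (so a half turn about z gives the same grasp; the last joint's range is limited). The gripper opens to 85 mm and grips with 20 to 120 N. Pads are 22 mm wide; open, the fingers measure 114 mm over their backs; the gripper's body (76 mm by 85 mm) begins 54 mm behind the grasp point. The pads swing forward as they close: fully open they stand 13 mm farther back than shut.
Start: joints at [-1.277, 0.491, 1.559, -0, 1.092, -0.106], TCP at [243.296, -575.722, 194.727] pointing down, gripper open.
Joint ranges: [-3.1, 3.1], [-0.84, 2.19], [0.05, 2.79], [-1.13, 4.28], [0.06, 2.93], [-2.69, 2.69]. Speed limits (rad/s): [2.22, 2.22, 2.79, 3.14, 3.14, 3.14].

## Interface

Orientations are given as a rotation vector (axis times angle).
In Python, from plant import env, vision, ticket gives the robot as it stands.
- The arm moves only by the tool move_arm, never from a script. Its argument "plan" is a list that holds one entry, the list of rows, each a list of 5 numbers: the finger opening in mm, from 0 to 85.4, then the shift along the tool's x, y, z in mm, then the turn about the tool's z in rad. In form: [[[hand, tx, ty, tz, roll], ...]]. A call has 1 to 20 rows; each row is the pose to reach, as a shift and turn from the pose commanded when the call began, along the tool's axes at that moment; what a row does not reach only later rows make up. A row lasts 1/10 s, in which the tool goes at most 50 mm and 8.59 degrees, less where a joint would pass 70% of its speed; a pose out of reach is approached as far as the arm can. A call with a gripper value outside its range is refused whole. The fingers move at their own pace and stop on an object; the grip force is fixed at half the most. Time passes only in rows, so rows that repeat a pose let the fingers close. It gives the time, the measured TCP pose, the force, the opening and the grip force at its end, in the units of the state.
- env.observe(): the state, without advancing time (a new reading comes with each control period).
- vision.get_image(name): name is "scene" or "top" or "wrist"; returns a dict with "img" (400x640x3 uint8, red, green, blue), "depth" (400x640 float32, mm along the optical axis (not along the pixel's ray), 0 where there is no reading), "fx", "fy", "cx", "cy" (pixels), "rvec" (rotation vector, rad) and "tvec" (3), from world to camera coordinates, as OpenCV has them. Camera axes: x right, y down, z forward; pixel columns grow to the right and rows downward; lengths in mm; the calibration is good to about 2 mm. A picture is of the moment at which its call begins.
- ticket.close_job(): hands the job in; it is judged then, once.
Trained networks look in a picture, given as the dict that the camera call returned (one of the last four; its "shot" number tells which), for a name from the list of things; names that differ only in an ending like _2 or _b are one class to them, and where a whole thing is asked for, a point or a joint stands for the part that bears it (a point fixed in the world has none). Each returns a list of dicts, best first, with "confidence" (0 to 1); they miss things now and then, are a little off and sometimes report something else, mostly with a low value. They report only what shows in the picture. A call takes as long as a camera call. They do not tell look-alikes from the thing itself.
- vision.recognise(picture, target): "position" ([x, y, z] in mm, in world coordinates, good to about 4 mm: the middle of the surface that is visible of it).
The state is a dict: "clock": time; "q": joint angles; "joint_velocities": joint speeds; "joint_torque": joint torques, N m; "ee_pos": TCP position; "eef_rot": TCP orientation; "ft_force": force on the tool from outside, world axes, zero at the start; "wrist_torque": the same for the moment, N m; "grip_width": opening from 0.0 (shut) to 1.0 (fully open); "grasp_force": force on a finger pad.
Only numpy, scipy, OpenCV 4.12 (cv2) and the standard library are available. Lean on these libraries where they do the work, as an engineer would, in place of code of your own. Each camera call takes 0.05 s, during which the arm holds its last target. There are 200 camera calls.

## Working session

There is one attempt and no reset: what is moved stays moved. The work goes in short steps, Python scripts to look and compute and a tool call to move; the robot and the scene stay as the last step left them, time stands still between calls to the robot, and variables do not carry over. Pictures are saved under pics/ and viewed, at most 10 in all, crops included, and the job is handed in when it is done.

Besides the shell and the picture viewer there is one more tool, called after "Emit:" by a JSON object that holds its "api" and its "payload". move_arm: Moves the arm, as the interface text tells. Its arguments: {"type":"object","properties":{"plan":{"type":"array","items":{"type":"array","items":{"type":"array","items":{"type":"number"}}}}},"required":["plan"]}

```bash
mkdir -p pics
cat > h.py <<'E'
import numpy as np, cv2
from scipy.spatial.transform import Rotation as R
from plant import env, vision, ticket
def shot(n): return vision.get_image(n)
def save(p,f,crop=None,s=1):
    im=p["img"][:,:,::-1]
    if crop: a,b,c,d=crop; im=im[b:d,a:c]
    cv2.imwrite("pics/"+f,cv2.resize(im,None,fx=s,fy=s,interpolation=cv2.INTER_CUBIC))
def w(p,u,v,d=None,z=None):
    r=R.from_rotvec(np.ravel(p["rvec"])).as_matrix(); t=np.ravel(p["tvec"])
    ray=np.stack([(np.asarray(u)-p["cx"])/p["fx"],(np.asarray(v)-p["cy"])/p["fy"],np.ones(np.shape(u))],-1)
    if z is not None:
        c=-r.T@t; rw=ray@r; return c+rw*((z-c[2])/rw[...,2])[...,None]
    return (ray*np.asarray(d)[...,None]-t)@r
def cloud(p):
    v,u=np.mgrid[:400,:640]; P=w(p,u,v,p["depth"]); P[p["depth"]==0]=np.nan; return P
def st():
    s=env.observe(); print(s["clock"],np.round(s["ee_pos"],1),np.round(s["eef_rot"],3),np.round(s["ft_force"],1),s["grip_width"],s["grasp_force"])
    return s
E
cat > a.py <<'E'
from h import *
st(); print(env.grip_point_offset)
t=shot("top"); s=shot("scene"); save(t,"top.png"); save(s,"scene.png")
for n in ["holder","drift","bolt","gouge","toolblock","mallet","chisel_a","water","screwbowl","offcut","figure","brush","drift_hole","bolt_hole"]:
  for nm,p in (("t",t),("s",s)):
    print(n,nm,[(np.round(x["position"]).tolist(),round(x["confidence"],2)) for x in vision.recognise(p,n)][:4])
E
python3 a.py
```

```text
0.0 [ 243.2 -575.4  194.1] [-3.078 -0.624  0.   ] [-0.5  0.3  0.8] 1.0010807261826236 0.0
18.700000000000003
holder t [([498.0, 174.0, 73.0], 0.72)]
holder s [([526.0, 172.0, 70.0], 0.57), ([381.0, -415.0, 20.0], 0.53), ([470.0, -220.0, 98.0], 0.31), ([714.0, -119.0, 31.0], 0.26)]
drift t [([580.0, -242.0, 94.0], 0.53), ([610.0, -319.0, 104.0], 0.49)]
drift s [([530.0, 175.0, 74.0], 0.68), ([611.0, -319.0, 67.0], 0.53), ([593.0, -244.0, 94.0], 0.52)]
bolt t [([450.0, -129.0, 71.0], 0.4)]
bolt s [([454.0, -134.0, 59.0], 0.7), ([468.0, -220.0, 98.0], 0.69)]
gouge t [([516.0, -228.0, 125.0], 0.53)]
gouge s []
toolblock t [([522.0, -229.0, 67.0], 0.79)]
toolblock s [([566.0, -234.0, 68.0], 0.73), ([526.0, 174.0, 68.0], 0.56), ([714.0, -120.0, 28.0], 0.16)]
mallet t [([418.0, 406.0, 57.0], 0.86)]
mallet s [([436.0, 406.0, 46.0], 0.95)]
chisel_a t [([566.0, -414.0, 19.0], 0.86), ([544.0, -492.0, 18.0], 0.74)]
chisel_a s [([578.0, -411.0, 20.0], 0.81), ([558.0, -487.0, 17.0], 0.76)]
water t [([500.0, 171.0, 69.0], 0.74), ([614.0, 395.0, 120.0], 0.64)]
water s [([636.0, 395.0, 102.0], 0.74)]
screwbowl t [([736.0, 135.0, 20.0], 0.94), ([417.0, 407.0, 56.0], 0.54)]
screwbowl s [([723.0, 140.0, 23.0], 0.75)]
offcut t [([699.0, -114.0, 34.0], 0.7)]
offcut s [([713.0, -119.0, 30.0], 0.89)]
figure t [([702.0, 6.0, 70.0], 0.49)]
figure s [([729.0, 1.0, 62.0], 0.8)]
brush t [([369.0, -411.0, 23.0], 0.62)]
brush s [([384.0, -413.0, 18.0], 0.74), ([435.0, 408.0, 46.0], 0.53)]
drift_hole t [([500.0, 171.0, 72.0], 0.67)]
drift_hole s [([529.0, 173.0, 73.0], 0.95)]
bolt_hole t [([500.0, 178.0, 63.0], 0.94)]
bolt_hole s []
```

View pics/top.png

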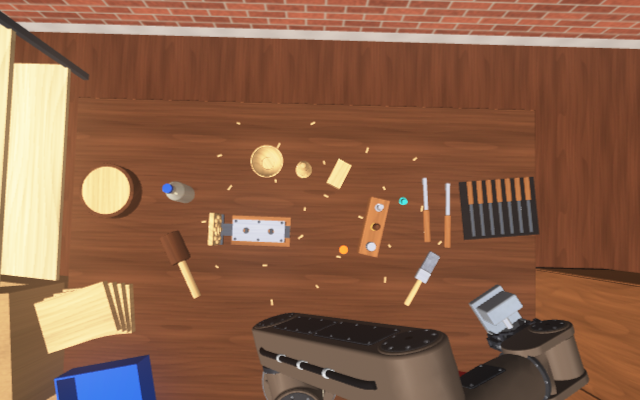

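View pics/scene.png

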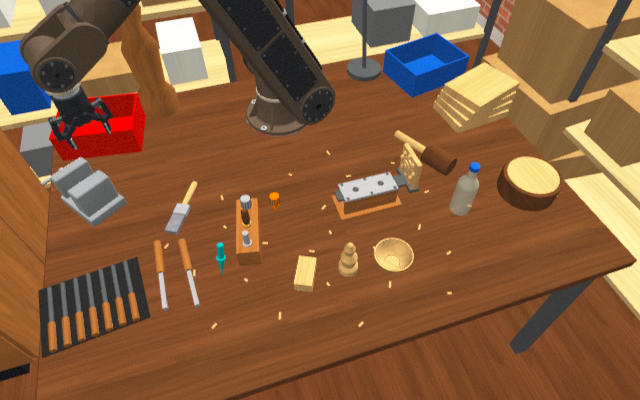

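The top view shows the holder at (262,231), with the panel to its left at (215,229). The bolt hole is therefore at about (246,231) and the drift hole at about (271,232). In the tool block the drift is at about (379,208), the gouge at (376,227) and the bolt at (371,247). The orange look-alike is at (343,250) and the turquoise one at (403,201).

```bash
cat >> h.py <<'E'
def to(x,y,z,tooly=None,sg=1):
    "tool-frame shift/turn to world TCP target; tooly: wanted direction of tool y (deg, mod 180)"
    s=env.observe(); M=R.from_rotvec(s["eef_rot"]).as_matrix()
    d=M.T@(np.array([x,y,z])-s["ee_pos"]); roll=0
    if tooly is not None:
        cur=np.degrees(np.arctan2(M[1,1],M[0,1])); e=(tooly-cur+90)%180-90; roll=-np.radians(e)
    print("shift",np.round(d,1),"roll",round(roll,3),"q6",round(s["q"][5],2),"ty",np.round(M[:,1],2))
E
cat > b.py <<'E'
from h import *
t=shot("top"); P=cloud(t)
def box(x0,x1,y0,y1,z0,z1):
    m=(P[...,0]>x0)&(P[...,0]<x1)&(P[...,1]>y0)&(P[...,1]<y1)&(P[...,2]>z0)&(P[...,2]<z1); return P[m]
b=box(440,560,60,290,64,76); print("board",len(b),cv2.minAreaRect(b[:,:2].astype(np.float32)),np.median(b[:,2]))
pn=box(420,580,200,330,120,175); print("panel",len(pn),pn.mean(0),pn.min(0))
k=box(430,640,-300,-180,60,72); print("block",len(k),cv2.minAreaRect(k[:,:2].astype(np.float32)),np.median(k[:,2]))
for n,(x0,x1,y0,y1,z) in dict(bolt=(440,500,-250,-190,92),gouge=(500,555,-260,-200,100),drift=(560,625,-275,-205,100)).items():
    q=box(x0,x1,y0,y1,z,140); print(n,len(q),np.round(q.mean(0),1),np.round(q.min(0)),np.round(q.max(0)))
for u,v in ((246,231),(271,232)): print(w(t,np.array(u),np.array(v),z=70.))
to(526,-231,250,80)
E
python3 b.py
```

```text
board 1103 ((505.7536315917969, 166.054443359375), (97.99945068359375, 209.60015869140625), 1.4516483545303345) 70.23748290682508
panel 356 [502.19801766 270.44182198 153.17947487] [452.92505536 254.495648   120.0883455 ]
block 872 ((523.6497192382812, -233.87413024902344), (63.011199951171875, 190.10101318359375), 78.37374877929688) 66.92395558318196
bolt 71 [ 460.2 -219.4  104.5] [ 445. -232.   96.] [ 474. -206.  111.]
gouge 41 [ 523.  -230.8  126.2] [ 512. -243.  100.] [ 531. -223.  138.]
drift 29 [ 586.6 -245.7  114.4] [ 579. -253.  104.] [ 595. -238.  122.]
[498.67715095 185.38831049  70.        ]
[497.51158189 103.76190742  70.        ]
shift [ 394.6 -207.5  -55.3] roll 0.574 q6 -0.11 ty [ 0.39 -0.92  0.  ]
```

```bash
python3 -c "
from h import *
to(587,-246,230,78.4)"
```

```text
shift [ 445.  -169.9  -35.3] roll 0.602 q6 -0.11 ty [ 0.39 -0.92  0.  ]
```

Emit:
{"api": "move_arm", "payload": {"plan": [[[50,445,-170,-35,0.602],[50,445,-170,-35,0.602],[50,445,-170,-35,0.602],[50,445,-170,-35,0.602],[50,445,-170,-35,0.602],[50,445,-170,-35,0.602],[50,445,-170,-35,0.602],[50,445,-170,-35,0.602],[50,445,-170,-35,0.602],[50,445,-170,-35,0.602],[50,445,-170,-35,0.602],[50,445,-170,-35,0.602],[50,445,-170,-35,0.602]]]}}

```text
clock: 2.85
ee_pos: [586.4, -246.6, 229.6]
eef_rot: [3.125, -0.318, -0.001]
ft_force: [0.3, 0.3, 0.3]
grip_width: 0.583
grasp_force: 0.0
```

```bash
cat > c.py <<'E'
from h import *
st(); p=shot("wrist"); save(p,"w1.png")
P=cloud(p); 
for lo,hi in ((104,118),(66.5,74),(74,104)):
    m=(np.hypot(P[...,0]-587,P[...,1]+246)<25)&(P[...,2]>lo)&(P[...,2]<hi); q=P[m]; print(lo,len(q),np.round(q.mean(0),1),np.round(q.min(0),1),np.round(q.max(0),1))
to(587,-246,77,78.4)
E
python3 c.py
```

```text
2.85 [ 586.4 -246.6  229.6] [ 3.125e+00 -3.180e-01 -1.000e-03] [0.3 0.3 0.3] 0.583431173275041 0.0
104 260 [ 588.4 -245.8  115.7] [ 578.2 -254.4  104.3] [ 596.4 -237.3  117.9]
66.5 737 [ 589.5 -247.    67.9] [ 562.3 -270.5   66.5] [ 611.8 -221.1   73.9]
74 84 [ 594.2 -247.1   90.4] [ 587.5 -254.4   75.5] [ 596.3 -237.6  103.9]
shift [  0.6  -1.  152.7] roll -0.001 q6 1.27 ty [-0.2  -0.98  0.  ]
```

View w1.

View pics/w1.png

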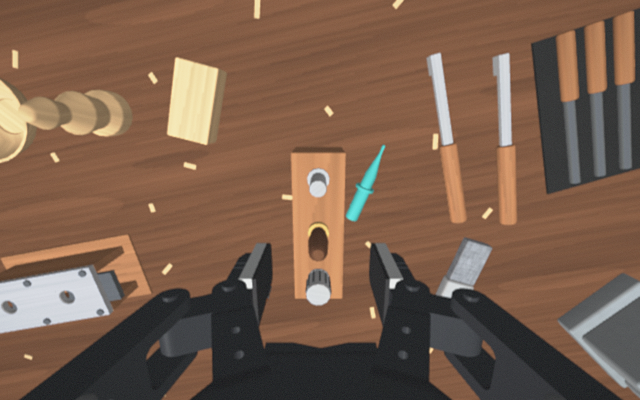

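The wrist view shows the drift at (318,182), the gouge at (318,240) and the bolt at (318,290). The turquoise look-alike lies flat at (365,185), well below finger height.

Emit:
{"api": "move_arm", "payload": {"plan": [[[50,1,-1,50,0],[50,1,-1,100,0],[50,1,-1,130,0],[50,1,-1,152,0],[50,1,-1,152,0],[50,1,-1,152,0],[10,1,-1,152,0],[10,1,-1,152,0],[10,1,-1,152,0],[10,1,-1,152,0],[10,1,-1,152,0],[10,1,-1,152,0],[10,1,-1,152,0]]]}}

```text
clock: 4.2
ee_pos: [589.2, -245.4, 79.8]
eef_rot: [3.124, -0.317, 0.005]
ft_force: [0.1, 2.3, 9.6]
grip_width: 0.117
grasp_force: 10.6
```

```bash
python3 -c "
from h import *
st();to(587,-246,250,78.4)"
```

```text
4.2 [ 589.2 -245.4   79.8] [ 3.124 -0.317  0.005] [0.1 2.3 9.6] 0.11694416243288015 10.567900340538472
shift [  -1.5    1.2 -170.2] roll 0.0 q6 1.27 ty [-0.2  -0.98  0.  ]
```

```bash
python3 -c "
from h import *
p=shot('wrist');save(p,'w2.png',(180,100,480,400),2);st()"
```

```text
4.25 [ 589.2 -245.4   79.8] [ 3.124 -0.317  0.005] [-0.3  1.7  8.7] 0.12189789353303482 10.566509831696749
```

View pics/w2.png

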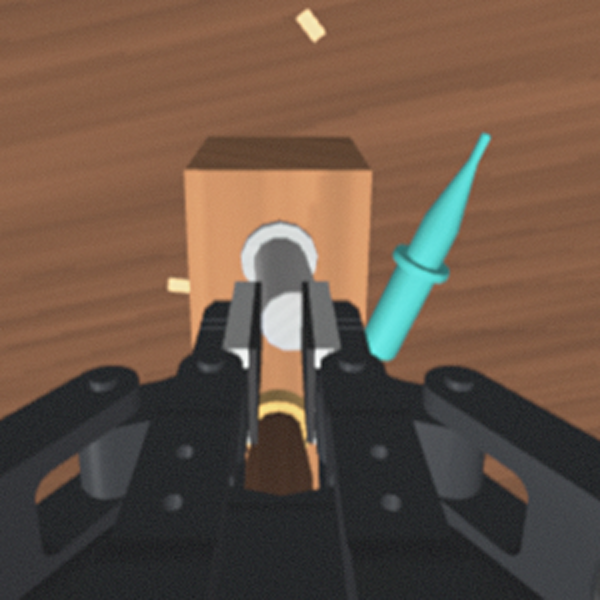

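Emit:
{"api": "move_arm", "payload": {"plan": [[[0,0,0,0,0],[0,0,0,0,0],[0,0,0,0,0],[0,0,0,0,0]]]}}

```text
clock: 4.65
ee_pos: [589.1, -245.3, 79.5]
eef_rot: [3.125, -0.317, 0.004]
ft_force: [-0.2, 1.8, 9.3]
grip_width: -0.0
grasp_force: 4.7
```

```bash
python3 -c "
from h import *
p=shot('wrist');save(p,'w3.png',(180,100,480,400),2);st()
q=shot('scene');print([(x['position'],x['confidence']) for x in vision.recognise(q,'drift')]);save(q,'s3.png',(190,160,350,280),4)"
```

```text
4.7 [ 589.1 -245.3   79.5] [ 3.125 -0.317  0.004] [-0.1  2.2 10.3] -0.00027498343536526545 4.71598545263987
[([553.9, -296.6, 17.4], 0.52)]
```

View pics/w3.png

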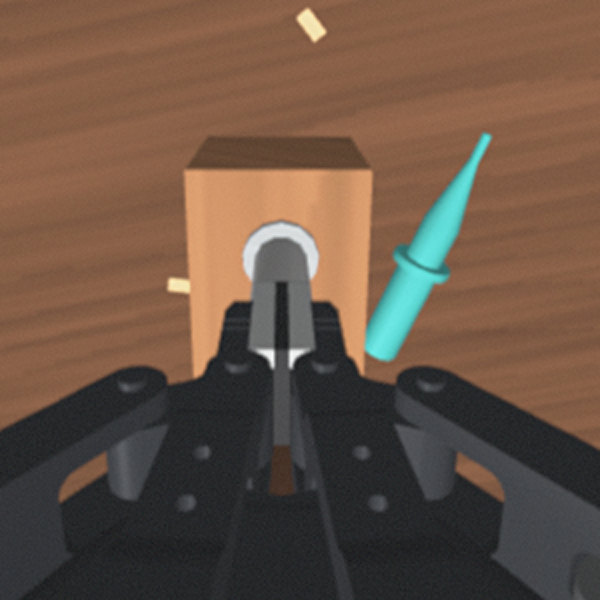

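View pics/s3.png

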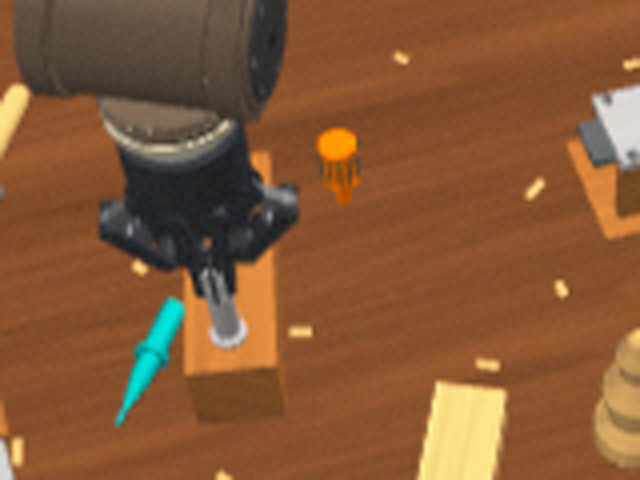

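```bash
python3 -c "
from h import *
p=shot('wrist');P=cloud(p)
for u,v in ((280,257),(280,235),(282,270),(270,300),(300,300),(268,330),(295,330),(268,345),(265,358),(297,358),(282,360),(282,400),(240,340)):
    U,V=180+u//2,100+v//2; print(u,v,np.round(P[V,U],1))
t=R.from_rotvec(np.ravel(p['rvec'])).as_matrix(); print(-t.T@np.ravel(p['tvec']))
"
```

```text
280 257 [ 596.3 -248.    91.5]
280 235 [ 596.1 -247.9   70.6]
282 270 [ 595.7 -248.4  101.3]
270 300 [ 601.3 -246.6  131.6]
300 300 [ 599.9 -253.4  131.8]
268 330 [ 601.4 -246.4  146.3]
295 330 [ 600.7 -251.8  147.2]
268 345 [ 601.2 -246.5  151.9]
265 358 [ 601.8 -245.9  157.9]
297 358 [ 602.2 -252.2  160.8]
282 360 [ 598.1 -248.7  153.6]
282 400 [ 589.7 -247.   154.5]
240 340 [ 598.9 -239.7  143.8]
[ 659.91891213 -260.92829143  259.52905907]
```

```bash
python3 -c "
from h import *
p=shot('scene');P=cloud(p)
for v in range(265,350,6): print(v,[np.round(P[160+v//4,190+u//4]).tolist() for u in (208,216,222,230)])
m=(abs(P[...,0]-589)<16)&(abs(P[...,1]+246)<14)&(P[...,2]>60)
"
```

```text
265 [[592.0, -246.0, 154.0], [602.0, -241.0, 165.0], [603.0, -239.0, 166.0], [604.0, -234.0, 165.0]]
271 [[595.0, -247.0, 155.0], [603.0, -242.0, 163.0], [605.0, -240.0, 164.0], [604.0, -235.0, 160.0]]
277 [[602.0, -248.0, 155.0], [602.0, -243.0, 153.0], [601.0, -241.0, 151.0], [600.0, -236.0, 148.0]]
283 [[600.0, -249.0, 148.0], [601.0, -244.0, 148.0], [601.0, -241.0, 147.0], [597.0, -236.0, 140.0]]
289 [[600.0, -250.0, 140.0], [600.0, -245.0, 138.0], [602.0, -242.0, 140.0], [598.0, -237.0, 133.0]]
295 [[600.0, -250.0, 137.0], [600.0, -245.0, 134.0], [602.0, -243.0, 136.0], [598.0, -238.0, 128.0]]
301 [[599.0, -252.0, 126.0], [599.0, -247.0, 125.0], [600.0, -244.0, 124.0], [593.0, -239.0, 113.0]]
307 [[598.0, -252.0, 120.0], [598.0, -247.0, 119.0], [600.0, -245.0, 120.0], [594.0, -240.0, 110.0]]
313 [[586.0, -253.0, 96.0], [594.0, -248.0, 104.0], [595.0, -246.0, 104.0], [593.0, -241.0, 99.0]]
319 [[568.0, -254.0, 67.0], [594.0, -249.0, 100.0], [596.0, -247.0, 102.0], [595.0, -241.0, 98.0]]
325 [[575.0, -255.0, 67.0], [591.0, -250.0, 87.0], [595.0, -248.0, 91.0], [594.0, -243.0, 88.0]]
331 [[578.0, -256.0, 67.0], [589.0, -251.0, 80.0], [595.0, -248.0, 87.0], [598.0, -243.0, 88.0]]
337 [[584.0, -257.0, 66.0], [588.0, -252.0, 69.0], [596.0, -250.0, 79.0], [595.0, -244.0, 75.0]]
343 [[586.0, -258.0, 65.0], [591.0, -253.0, 69.0], [590.0, -250.0, 67.0], [598.0, -245.0, 75.0]]
349 [[595.0, -259.0, 68.0], [595.0, -254.0, 65.0], [595.0, -251.0, 64.0], [597.0, -246.0, 65.0]]
```

The real finger tips are at z≈116, shut on top of the handle, while the reported TCP z is 79.5. The reported z is about 36.5 mm too low, so I'll add that offset from here on.

Emit:
{"api": "move_arm", "payload": {"plan": [[[0,0,0,-10,0],[50,0,0,-25,0],[50,0,0,-25,0],[50,0,0,-25,0],[50,0,0,-25,0],[50,0,0,-25,0],[50,0,0,-10,0],[50,0,0,5,0],[50,0,0,20,0],[50,0,0,34,0],[50,0,0,34,0],[50,0,0,34,0]]]}}

```text
clock: 6.1
ee_pos: [588.2, -245.1, 43.3]
eef_rot: [-3.125, 0.317, 0.001]
ft_force: [-0.4, 0.1, 0.2]
grip_width: 0.584
grasp_force: 0.0
```

```bash
python3 -c "
from h import *
st();p=shot('wrist');P=cloud(p);save(p,'w4.png',(180,100,480,400),2)
m=(np.hypot(P[...,0]-588,P[...,1]+247)<11)&(P[...,2]>74)&(P[...,2]<122);q=P[m];print(len(q),q.min(0),q.max(0))"
```

```text
6.1 [ 588.2 -245.1   43.3] [-3.125e+00  3.170e-01  1.000e-03] [-0.4  0.1  0.2] 0.5841440899216471 0.0
2670 [ 578.91328047 -254.9927815    74.03515022] [ 596.84620274 -237.15486781  118.22904917]
```

View pics/w4.png

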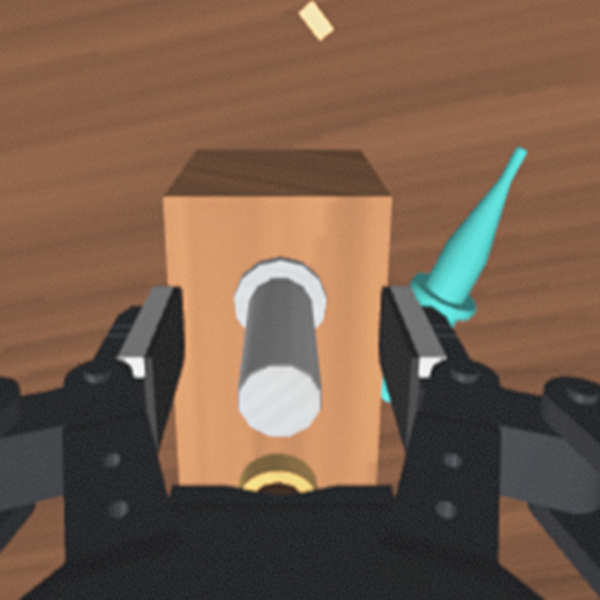

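The handle now stands centred between the pads, with its top at (280,400), so I'll close on it.

Emit:
{"api": "move_arm", "payload": {"plan": [[[0,0,0,0,0],[0,0,0,0,0],[0,0,0,0,0],[0,0,0,0,0],[0,0,0,0,0],[0,0,0,0,0],[0,0,0,0,0],[0,0,0,-20,0],[0,0,0,-50,0],[0,0,0,-90,0],[0,0,0,-130,0],[0,0,0,-170,0],[0,0,0,-170,0],[0,0,0,-170,0]]]}}

```text
clock: 7.55
ee_pos: [588.1, -245.1, 213.9]
eef_rot: [3.125, -0.317, 0.001]
ft_force: [-0.5, 0.4, -2.8]
grip_width: 0.197
grasp_force: 58.8
```

```bash
cat > d.py <<'E'
from h import *
st(); t=shot("top"); P=cloud(t)
# board by brightness (steel) near the known place
im=t["img"].astype(int); m=(P[...,0]>440)&(P[...,0]<560)&(P[...,1]>60)&(P[...,1]<240)&(abs(P[...,2]-70)<5)&(im.min(-1)>110)
m=cv2.morphologyEx(m.astype(np.uint8),cv2.MORPH_OPEN,np.ones((5,5))); q=P[m>0]
print(len(q),cv2.minAreaRect(q[:,:2].astype(np.float32)))
to(500,104,230,0)
E
python3 d.py
```

```text
7.55 [ 588.1 -245.1  213.9] [ 3.125e+00 -3.170e-01  1.000e-03] [-0.5  0.4 -2.8] 0.19670937989493348 58.835007548332214
582 ((500.706298828125, 142.9285125732422), (165.41461181640625, 69.01113891601562), 89.34101867675781)
shift [-155.9 -324.2  -17. ] roll 1.369 q6 1.27 ty [-0.2  -0.98 -0.  ]
```

```bash
python3 -c "
from h import *
to(500,40,160)"
```

```text
shift [-143.  -261.5   52.9] roll 0 q6 1.27 ty [-0.2  -0.98 -0.  ]
```

Emit:
{"api": "move_arm", "payload": {"plan": [[[0,-60,-130,0,-1.778],[0,-100,-180,10,-1.778],[0,-143,-261,53,-1.778],[0,-143,-261,53,-1.778],[0,-143,-261,53,-1.778],[0,-143,-261,53,-1.778],[0,-143,-261,53,-1.778],[0,-143,-261,53,-1.778],[0,-143,-261,53,-1.778],[0,-143,-261,53,-1.778],[0,-143,-261,53,-1.778],[0,-143,-261,53,-1.778],[0,-143,-261,53,-1.778],[0,-143,-261,53,-1.778],[0,-143,-261,53,-1.778]]]}}

```text
clock: 9.1
ee_pos: [500.3, 39.2, 160.1]
eef_rot: [-2.219, -2.223, 0.001]
ft_force: [-0.7, 0.2, -1.8]
grip_width: 0.192
grasp_force: 59.3
```

```bash
python3 -c "
from h import *
st();p=shot('wrist');save(p,'w5.png',(180,0,480,200),2)
P=cloud(p);np.save('P5.npy',P)
r=R.from_rotvec(np.ravel(p['rvec'])).as_matrix(); print(-r.T@np.ravel(p['tvec']),p['fx'])
"
```

```text
9.1 [500.3  39.2 160.1] [-2.219e+00 -2.223e+00  1.000e-03] [-0.7  0.2 -1.8] 0.19175696412561813 59.32115077972412
[501.48513249 109.35113799 339.9707458 ] 299.85626133716715
```

View pics/w5.png

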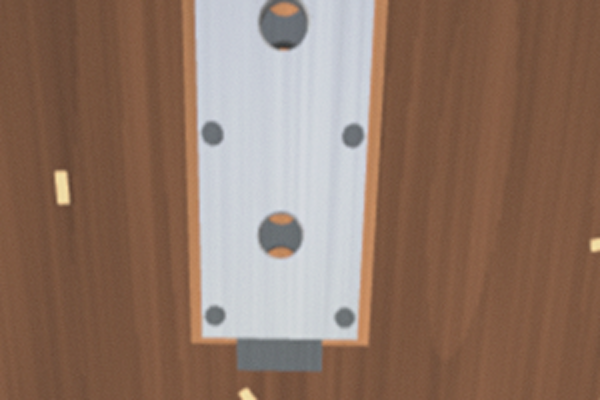

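The drift hole is at crop (281,235). Metal crosses its middle, with floor visible in crescents on both sides, rows 212–224 and 247–258. The bolt hole is at (283,23).

```bash
cat > e.py <<'E'
from h import *
p=shot('wrist'); im=p['img'].astype(int)
br=im.mean(-1); big=cv2.resize(p['img'],None,fx=8,fy=8,interpolation=cv2.INTER_CUBIC).astype(int)
def cv(x): return (np.asarray(x,float)+.5)/8-.5
# hole contour: not bright steel
for (u0,v0) in ((320.5,117.5),(321.5,11.5)):
    g=(big.mean(-1)<150).astype(np.uint8); n,l=cv2.connectedComponents(g); lab=l[int((v0)*8)+4,int(u0*8)+4]
    vs,us=np.where(l==lab); print('comp',len(vs),us.min()/8,us.max()/8,vs.min()/8,vs.max()/8)
    c,rad=cv2.minEnclosingCircle(np.stack([us,vs],1).astype(np.float32)); uc,vc=cv(c[0]),cv(c[1])
    mean=w(p,uc,vc,z=70.); print('hole',np.round(mean,1),'d',w(p,cv(us.max()),vc,z=70.)[0]-w(p,cv(us.min()),vc,z=70.)[0], w(p,uc,cv(vs.max()),z=70.)[1]-w(p,uc,cv(vs.min()),z=70.)[1])
    col=big[int(vs.min())-16:int(vs.max())+16,int(c[0])]; rb=col[:,0]-col[:,2]
    e=np.where(np.diff((rb>40).astype(int))!=0)[0]+int(vs.min())-16
    for x in e: print('  edge y@62 %.1f @70 %.1f'%(w(p,uc,cv(x),z=62.)[1],w(p,uc,cv(x),z=70.)[1]))
    print('  extents y@70',w(p,uc,cv(vs.min()),z=70.)[1],w(p,uc,cv(vs.max()),z=70.)[1])
# drift seen by the camera?
P=cloud(p); m=(abs(P[...,0]-500)<25)&(abs(P[...,1]-39)<25)&(P[...,2]>110)&(P[...,2]<190); 
for z in range(115,190,10):
    q=P[m&(abs(P[...,2]-z)<5)]; 
    if len(q): print(z,len(q),np.round(q.min(0),1),np.round(q.max(0),1))
E
python3 e.py
```

```text
comp 24127 309.125 331.0 106.5 128.375
hole [500.7 106.5  70. ] d 18.962369721773882 -18.244487321325508
  edge y@62 115.5 @70 115.3
  edge y@62 111.2 @70 111.1
  edge y@62 101.4 @70 101.6
  edge y@62 96.7 @70 97.1
  extents y@70 115.6304315455105 97.385944224185
comp 32100 309.375 333.625 0.0 25.0
hole [501.7 187.3  70. ] d 19.17595294062062 -17.385611919167616
  extents y@70 195.11563701857773 177.7300250994101
125 15 [499.8  35.7 122.7] [502.8  37.1 129.7]
135 15 [499.8  35.5 130.1] [502.8  37.9 140. ]
145 18 [498.   37.6 140.5] [504.   39.9 149.8]
155 28 [496.8  39.1 150.3] [505.3  41.6 159.9]
165 71 [495.1  39.4 160.5] [507.   43.2 170. ]
185 436 [490.6  36.5 183.2] [512.6  48.2 190. ]
```

Emit:
{"api": "move_arm", "payload": {"plan": [[[0,40,0,0,0],[0,72,-0.5,15,0],[0,72,-0.5,35,0],[0,72,-0.5,45,0],[0,72,-0.5,45,0],[0,72,-0.5,45,0]]]}}

```text
clock: 9.8
ee_pos: [500.0, 110.8, 116.0]
eef_rot: [2.217, 2.226, 0.0]
ft_force: [-0.7, 0.7, -1.7]
grip_width: 0.192
grasp_force: 59.3
```

```bash
python3 -c "
from h import *
st();p=shot('wrist');save(p,'w6.png',(270,80,370,180),6)
"
```

```text
9.8 [500.  110.8 116. ] [2.217 2.226 0.   ] [-0.7  0.7 -1.7] 0.1919244176138827 59.32345390319824
```

View pics/w6.png

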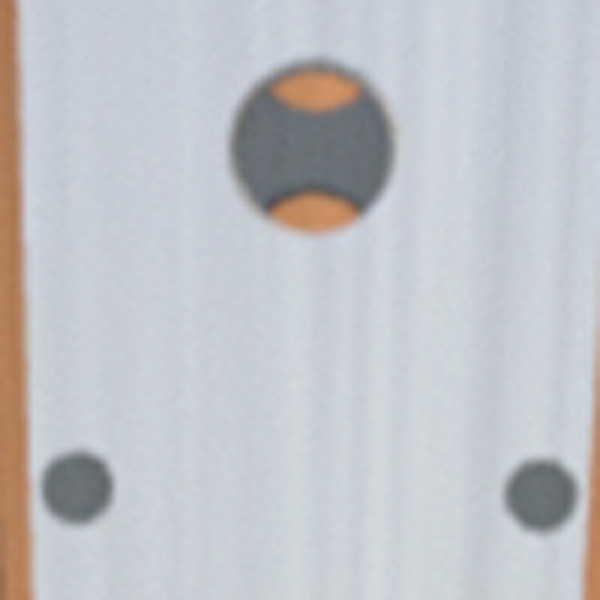

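This crop shows the bolt hole at px (322,105). The nose and drift hole are lower in the frame, so I'll measure those numerically.

```bash
cat > f.py <<'E'
from h import *
p=shot('wrist'); P=cloud(p); d=p['depth']
s=env.observe(); print(np.round(s['ee_pos'],2))
m=(abs(P[...,0]-500)<30)&(P[...,1]>75)&(P[...,1]<140)&(P[...,2]>74)
vs=np.where(m.any(1))[0]
for v in vs[:34]:
    us=np.where(m[v,300:345])[0]+300
    if len(us): print(v,us.min(),us.max(),len(us),np.round(P[v,us].mean(0),1))
n=p['img']
v0=vs[0]
for v in range(v0-14,v0+14): print(v,' '.join('%3d/%-3d'%(n[v,u].mean(),int(n[v,u,0])-int(n[v,u,2])) for u in range(304,340,2)))
E
python3 f.py
```

```text
[500.19 110.8  116.42]
213 320 321 2 [501.5 108.2  79. ]
214 318 322 5 [501.1 108.   80.9]
215 318 322 5 [501.1 108.   83.4]
216 318 322 5 [501.1 107.7  84.8]
217 318 322 5 [501.1 107.9  87.6]
218 318 322 5 [501.1 108.1  90.3]
219 318 322 5 [501.1 109.   95.1]
220 318 323 6 [501.5 109.8  99.3]
221 317 323 7 [501.1 110.8 104. ]
222 316 324 9 [501.1 111.3 107.4]
223 315 325 11 [501.1 112.1 111.3]
224 315 326 12 [501.5 112.9 115.3]
225 314 326 13 [501.1 113.4 118.6]
226 313 327 15 [501.1 113.7 120.9]
227 312 328 17 [501.1 113.7 122.7]
228 312 329 18 [501.4 114.2 125.8]
229 311 329 19 [501.1 116.5 133.2]
230 310 330 20 [501.  118.5 139.7]
231 309 332 24 [501.4 118.6 141.7]
232 308 333 24 [501.3 118.3 142.1]
233 307 334 28 [501.4 117.8 142.4]
234 305 335 31 [501.1 117.1 142.2]
235 304 336 33 [501.1 116.6 142.4]
236 303 337 35 [501.1 116.  142.4]
237 302 338 37 [501.1 115.5 142.6]
238 301 339 39 [501.1 114.8 142.5]
239 301 339 37 [501.2 114.6 143.4]
240 301 340 40 [501.4 114.2 143.9]
241 300 344 45 [502.1 115.8 148.8]
242 300 344 45 [502.1 115.7 149.9]
243 300 344 45 [502.1 115.6 150.9]
24
[... 3545 characters left out ...]
5/-3  176/-1  155/0   155/1   148/3   138/2   126/-2  193/-11 209/-12 212/-7  210/-8  205/-8  205/-8  208/-6 
223 205/-9  208/-9  203/-8  210/-9  202/-7  183/-1  156/3   153/2   149/2   142/0   127/0   185/-10 208/-9  213/-7  211/-6  206/-7  208/-7  209/-6 
224 207/-8  208/-7  205/-9  205/-8  201/-9  174/-1  157/3   155/0   147/2   143/0   128/3   152/-5  204/-7  213/-6  210/-8  206/-7  209/-8  207/-8 
225 205/-9  208/-9  206/-7  206/-10 198/-7  159/0   155/1   156/3   150/2   145/1   133/1   127/-2  193/-7  213/-6  210/-8  207/-7  209/-8  206/-7 
226 204/-7  208/-9  204/-7  205/-9  184/-5  154/2   159/2   153/2   151/1   145/1   136/1   119/0   169/-5  216/-6  209/-7  208/-7  209/-9  206/-6
```

```bash
python3 -c "
from h import *
p=shot('wrist')
f=lambda u,v,z: np.round(w(p,np.array(float(u)),np.array(float(v)),z=float(z)),1)
print('top edge',f(319.5,200.7,70),'bot',f(314,222,70),f(326,221,70),'L',f(307.7,211.2,70),'R',f(331.6,211.2,70))
g=(p['img'].mean(-1)<157)
pts=[]
for v in range(201,218):
    b=p['img'][v].mean(-1).astype(float)
    for rng in (range(318,303,-1),range(322,338)):
        for u in rng:
            u2=u+(1 if rng.step>0 else -1)
            if b[u]<157<=b[u2]:
                if not (314<u<326 and v>210): pts.append(f(u+(u2-u)*(157-b[u])/(b[u2]-b[u]),v,70)[:2])
                break
pts=np.array(pts)
from scipy.optimize import least_squares
r=least_squares(lambda c:np.hypot(*(pts-c[:2]).T)-c[2],[500,107,9.5],loss='soft_l1');print('circle',r.x,len(pts))
print('tip front',f(319.8,212.3,79),f(319.8,212.3,78))
b=p['img'][216].mean(-1)
print('strip far edge of near crescent (z62)',f(319.8,214.6,62))
"
```

```text
top edge [500.8 115.3  70. ] bot [496.4  97.5  70. ] [506.   98.4  70. ] L [491.4 106.6  70. ] R [510.4 106.7  70. ]
circle [500.62296703 106.38256499   9.58930056] 34
tip front [501.  108.7  79. ] [501.  108.4  78. ]
strip far edge of near crescent (z62) [501.1 101.1  62. ]
```

Emit:
{"api": "move_arm", "payload": {"plan": [[[0,5.5,-0.2,0,0],[0,5.5,-0.2,4,0],[0,5.5,-0.2,8,0],[0,5.5,-0.2,12,0],[0,5.5,-0.2,12,0],[0,6.0,-0.2,12,0],[0,6.5,-0.2,12,0],[0,6.5,-0.2,12,0]]]}}

```text
clock: 10.75
ee_pos: [499.5, 117.8, 103.8]
eef_rot: [2.216, 2.227, 0.0]
ft_force: [0.3, 0.4, -1.8]
grip_width: 0.195
grasp_force: 59.3
```

Emit:
{"api": "move_arm", "payload": {"plan": [[[0,0.3,0,0,0],[0,0.6,0,0,0],[0,0.6,0,0,0]]]}}

```text
clock: 11.05
ee_pos: [499.5, 118.3, 103.7]
eef_rot: [2.216, 2.227, -0.0]
ft_force: [0.5, -1.5, -1.9]
grip_width: 0.194
grasp_force: 59.3
```

The nose touches the hole wall at a 7.5 mm offset, as expected, so I'll feel downwards.

Emit:
{"api": "move_arm", "payload": {"plan": [[[0,0,0,1.5,0],[0,0,0,3,0],[0,0,0,4.5,0],[0,0,0,5.5,0],[0,0,0,5.5,0]]]}}

```text
clock: 11.55
ee_pos: [499.3, 118.3, 97.9]
eef_rot: [-2.216, -2.227, 0.001]
ft_force: [0.1, -2.4, -3.6]
grip_width: 0.191
grasp_force: 59.3
```

Emit:
{"api": "move_arm", "payload": {"plan": [[[0,0,0,1,0],[0,0,0,2,0],[0,0,0,3,0],[0,0,0,4,0],[0,0,0,4,0]]]}}

```text
clock: 12.05
ee_pos: [499.5, 118.3, 94.1]
eef_rot: [2.216, 2.227, -0.0]
ft_force: [0.2, -3.2, -2.0]
grip_width: 0.19
grasp_force: 59.3
```

The nose is through the strip, with the tip about 5 mm below its top and no push-back. Next I'll go a little deeper while easing inward, then draw the strip sideways with the nose.

Emit:
{"api": "move_arm", "payload": {"plan": [[[0,-1,0,0,0],[0,-1.8,0,2,0],[0,-1.8,0,4,0],[0,-2,0,5,0],[0,-2,0,5,0]]]}}

```text
clock: 12.55
ee_pos: [499.6, 116.5, 89.1]
eef_rot: [2.216, 2.227, 0.0]
ft_force: [0.6, -0.3, -0.7]
grip_width: 0.194
grasp_force: 59.5
```

Emit:
{"api": "move_arm", "payload": {"plan": [[[0,-1,0,0,0],[0,-2,0,0,0],[0,-3,0,0,0],[0,-4,0,0,0],[0,-5,0,0,0],[0,-6,0,0,0],[0,-6,0,0,0]]]}}

```text
clock: 13.25
ee_pos: [499.5, 110.5, 89.1]
eef_rot: [-2.216, -2.227, -0.0]
ft_force: [1.1, 4.8, -1.9]
grip_width: 0.189
grasp_force: 59.4
```

Emit:
{"api": "move_arm", "payload": {"plan": [[[0,-1,0,0,0],[0,-2,0,0,0],[0,-3,0,0,0],[0,-4,0,0,0],[0,-5,0,0,0],[0,-5.5,0,0,0],[0,-5.5,0,0,0]]]}}

```text
clock: 13.95
ee_pos: [499.5, 104.9, 89.1]
eef_rot: [-2.216, -2.227, 0.0]
ft_force: [1.2, 4.4, -2.2]
grip_width: 0.193
grasp_force: 59.4
```

```bash
cat > g.py <<'E'
from h import *
p=shot('wrist'); P=cloud(p); st()
big=cv2.resize(p['img'],None,fx=8,fy=8,interpolation=cv2.INTER_CUBIC).astype(int); cv=lambda x:(x+.5)/8-.5
r=R.from_rotvec(np.ravel(p['rvec'])).as_matrix()
def pix(X): c=r@np.array(X,float)+np.ravel(p['tvec']); return c[0]/c[2]*p['fx']+p['cx'],c[1]/c[2]*p['fy']+p['cy']
u,v=pix([501.5,187.3,70]); U=int((u+.5)*8); print('bolt hole px',u,v)
y0=int((pix([501.5,200,70])[1])*8);y1=int((pix([501.5,174,70])[1])*8)
a=big[max(y0,0):y1,U]; br=a.mean(-1)<157; rb=(a[:,0]-a[:,2])>40
for nm,m in (('dark',br),('wood',rb)):
    for e in np.where(np.diff(m.astype(int)))[0]+max(y0,0): print(nm,'y70 %.1f y62 %.1f'%(w(p,np.array(u),np.array(cv(e)),z=70.)[1],w(p,np.array(u),np.array(cv(e)),z=62.)[1]))
# drift tilt: handle/collar/taper centres
for z in (75,85,95,105,112):
    m=(abs(P[...,2]-z)<3)&(abs(P[...,0]-500)<16)&(P[...,1]>85)&(P[...,1]<130); q=P[m]
    if len(q): print(z,len(q),'x',np.round((q[:,0].min()+q[:,0].max())/2,1),'ymax',np.round(np.percentile(q[:,1],95),1))
E
python3 g.py
```

```text
14.0 [499.5 104.9  89.1] [-2.216 -2.227  0.   ] [ 0.2  5.1 -1.6] 0.19185260677974003 59.43877458572388
bolt hole px 322.3873476005727 93.25647079628799
dark y70 197.3 y62 198.2
dark y70 177.6 y62 177.7
wood y70 195.8 y62 196.7
wood y70 181.3 y62 181.6
75 46 x 499.9 ymax 127.8
85 21 x 500.8 ymax 108.0
95 56 x 500.4 ymax 109.3
112 138 x 500.4 ymax 114.0
```

Emit:
{"api": "move_arm", "payload": {"plan": [[[0,3,0.2,0,0],[0,6.2,0.4,0,0],[0,6.2,0.4,3,0],[0,6.2,0.4,6,0],[0,6.2,0.4,9,0],[0,6.2,0.4,12,0],[0,6.2,0.4,15,0],[0,6.2,0.4,18,0],[0,6.2,0.4,20,0],[0,6.2,0.4,20,0]]]}}

```text
clock: 15.0
ee_pos: [499.7, 111.0, 68.9]
eef_rot: [-2.216, -2.227, 0.001]
ft_force: [-0.3, 0.2, -1.1]
grip_width: 0.192
grasp_force: 59.4
```

Emit:
{"api": "move_arm", "payload": {"plan": [[[0,0,0,1.5,0],[0,0,0,3,0],[0,0,0,4.5,0],[0,0,0,6,0],[0,0,0,6,0]]]}}

```text
clock: 15.5
ee_pos: [499.9, 111.1, 63.0]
eef_rot: [-2.216, -2.227, -0.0]
ft_force: [0.7, 1.0, -2.3]
grip_width: 0.195
grasp_force: 59.4
```

Emit:
{"api": "move_arm", "payload": {"plan": [[[0,0,0,1,0],[0,0,0,2,0],[0,0,0,3,0],[0,0,0,4,0],[0,0,0,5,0],[0,0,0,5,0]]]}}

```text
clock: 16.1
ee_pos: [500.0, 111.2, 58.1]
eef_rot: [2.216, 2.227, 0.0]
ft_force: [1.7, 3.7, 0.6]
grip_width: 0.192
grasp_force: 59.4
```

Emit:
{"api": "move_arm", "payload": {"plan": [[[0,0,0,1,0],[0,0,0,2,0],[0,0,0,3,0],[0,0,0,3,0]]]}}

```text
clock: 16.5
ee_pos: [499.9, 111.1, 55.0]
eef_rot: [2.216, 2.227, -0.0]
ft_force: [1.4, 5.3, -1.5]
grip_width: 0.188
grasp_force: 59.4
```

Emit:
{"api": "move_arm", "payload": {"plan": [[[0,0,0,1,0],[0,0,0,2,0],[0,0,0,3,0],[0,0,0,4,0],[0,0,0,5,0],[0,0,0,6,0],[0,0,0,6,0]]]}}

```text
clock: 17.2
ee_pos: [499.9, 111.0, 49.0]
eef_rot: [2.216, 2.227, -0.0]
ft_force: [1.5, 5.2, -1.4]
grip_width: 0.192
grasp_force: 59.5
```

Emit:
{"api": "move_arm", "payload": {"plan": [[[0,0,0,0.7,0],[0,0,0,1.4,0],[0,0,0,1.4,0]]]}}

```text
clock: 17.5
ee_pos: [500.0, 111.1, 48.4]
eef_rot: [2.215, 2.227, 0.001]
ft_force: [-1.5, 4.8, 10.0]
grip_width: 0.193
grasp_force: 61.0
```

The 10 N push-back shows the collar is seated. I'll release and rise.

Emit:
{"api": "move_arm", "payload": {"plan": [[[0,0,0,-1,0],[45,0,0,-1,0],[45,0,0,-1,0],[45,0,0,-1,0],[45,0,0,-1,0],[45,0,0,-1,0],[45,0,0,-30,0],[45,0,0,-70,0],[45,0,0,-110,0],[45,0,0,-140,0],[45,0,0,-140,0]]]}}

```text
clock: 18.6
ee_pos: [501.4, 111.2, 191.5]
eef_rot: [2.213, 2.224, 0.008]
ft_force: [-1.0, 0.5, -1.2]
grip_width: 0.526
grasp_force: 0.0
```

```bash
cat > k.py <<'E'
from h import *
p=shot('wrist'); P=cloud(p); st()
for nm,lo,hi in (('top',115,123),('handle',80,112),('collar',72,76.5),('board',67,71.5)):
    m=(P[...,2]>lo)&(P[...,2]<hi)&(np.hypot(P[...,0]-500.7,P[...,1]-106.5)<20); q=P[m]
    if len(q): print(nm,len(q),np.round(np.median(q,0),1),np.round(q.min(0),1),np.round(q.max(0),1))
to(460,-220.5,200,78.4)
E
python3 k.py
```

```text
18.65 [500.5 111.1 189.4] [2.214 2.225 0.004] [-0.3  0.2 -0.2] 0.5272703715171967 0.0
top 320 [501.1 108.2 120.5] [493.2  98.8 115. ] [509.8 116.1 122.4]
handle 137 [501.  114.7  97.6] [492.6 109.3  80.1] [509.7 116.  111.7]
collar 207 [501.  113.1  74.6] [482.6  90.   72. ] [519.5 125.9  76.4]
board 435 [499.  113.   70.7] [481.4  90.7  69. ] [520.6 126.4  71.5]
shift [-331.4  -42.1  -10.9] roll -1.363 q6 0.08 ty [1.   0.01 0.  ]
```

The drift stands home, with its handle top at (501,107.5,121). Now for the bolt.

Emit:
{"api": "move_arm", "payload": {"plan": [[[50,-50,-20,0,1.778],[50,-331,-42,0,1.778],[50,-331,-42,0,1.778],[50,-331,-42,0,1.778],[50,-331,-42,0,1.778],[50,-331,-42,0,1.778],[50,-331,-42,0,1.778],[50,-331,-42,0,1.778],[50,-331,-42,30,1.778],[50,-331,-42,50,1.778],[50,-331,-42,50,1.778],[50,-331,-42,50,1.778],[50,-331,-42,50,1.778],[50,-331,-42,50,1.778]]]}}

```text
clock: 20.05
ee_pos: [459.2, -220.0, 137.0]
eef_rot: [-3.126, 0.311, 0.002]
ft_force: [0.3, -0.5, 0.7]
grip_width: 0.587
grasp_force: 0.0
```

```bash
cat > l.py <<'E'
from h import *
p=shot('wrist'); P=cloud(p); st(); print([(np.round(x['position'],1),x['confidence']) for x in vision.recognise(p,'bolt')])
for nm,lo,hi in (('top',100,110),('knob',75,98)):
    m=(P[...,2]>lo)&(P[...,2]<hi)&(np.hypot(P[...,0]-461,P[...,1]+220)<24); q=P[m]
    if len(q): print(nm,len(q),np.round(np.median(q,0),1),np.round(q.min(0),1),np.round(q.max(0),1))
to(460.5,-220.5,36,78.4)
E
python3 l.py
```

```text
20.1 [ 459.3 -220.   137.2] [-3.126e+00  3.110e-01  1.000e-03] [0.6 0.1 0.5] 0.5854634902935161 0.0
[(array([ 461.6, -220.5,   99.8]), 0.9), (array([ 447.9, -131.6,   70.8]), 0.6)]
top 1108 [ 461.3 -219.5  104.6] [ 446.4 -234.2  100. ] [ 475.1 -204.4  106.8]
knob 259 [ 472.  -222.4   87.7] [ 456.  -234.5   75. ] [ 475.2 -204.2   98. ]
shift [  1.2   0.2 101.5] roll 0.003 q6 1.19 ty [-0.2  -0.98 -0.  ]
```

Emit:
{"api": "move_arm", "payload": {"plan": [[[50,1.4,-0.9,40,0],[50,1.4,-0.9,75,0],[50,1.4,-0.9,90,0],[50,1.4,-0.9,101,0],[50,1.4,-0.9,101,0],[50,1.4,-0.9,101,0],[0,1.4,-0.9,101,0],[0,1.4,-0.9,101,0],[0,1.4,-0.9,101,0],[0,1.4,-0.9,101,0],[0,1.4,-0.9,101,0],[0,1.4,-0.9,101,0]]]}}

```text
clock: 21.35
ee_pos: [461.5, -219.9, 38.0]
eef_rot: [3.125, -0.317, 0.003]
ft_force: [-1.1, -0.4, 5.2]
grip_width: 0.323
grasp_force: 58.6
```

Emit:
{"api": "move_arm", "payload": {"plan": [[[0,0,0,-20,0],[0,0,0,-60,0],[0,0,0,-110,0],[0,0,0,-150,0],[0,0,0,-170,0],[0,0,0,-170,0],[0,0,0,-170,0]]]}}

```text
clock: 22.05
ee_pos: [460.8, -219.3, 206.7]
eef_rot: [3.125, -0.317, 0.001]
ft_force: [-0.1, 0.8, -0.8]
grip_width: 0.323
grasp_force: 59.2
```

```bash
python3 -c "
from h import *
st();to(500.5,130,200,0)"
```

```text
22.05 [ 460.8 -219.3  206.7] [ 3.125e+00 -3.170e-01  1.000e-03] [-0.1  0.8 -0.8] 0.3230817108037162 59.24196660518646
shift [ -31.2 -350.2    6.6] roll 1.369 q6 1.2 ty [-0.2  -0.98  0.  ]
```

```bash
python3 -c "
from h import *
to(500.5,190,207,-0.5)
t=shot('top');P=cloud(t)
m=(P[...,0]>440)&(P[...,0]<560)&(P[...,1]>200)&(P[...,1]<330)&(P[...,2]>130);q=P[m];print(len(q),np.percentile(q,[0,2,10,50,90,100],axis=0).round(1))"
```

```text
shift [-4.32e+01 -4.09e+02 -4.00e-01] roll 1.377 q6 1.2 ty [-0.2  -0.98  0.  ]
307 [[453.1 247.  130.1]
 [454.3 248.1 132.2]
 [464.5 251.2 139.3]
 [502.3 259.3 162.6]
 [539.1 270.1 167.5]
 [551.8 274.1 172.3]]
```

Emit:
{"api": "move_arm", "payload": {"plan": [[[0,0,-150,0,-1.765],[0,-43,-409,0,-1.765],[0,-43,-409,0,-1.765],[0,-43,-409,0,-1.765],[0,-43,-409,0,-1.765],[0,-43,-409,0,-1.765],[0,-43,-409,0,-1.765],[0,-43,-409,0,-1.765],[0,-43,-409,0,-1.765],[0,-43,-409,0,-1.765],[0,-43,-409,0,-1.765],[0,-43,-409,0,-1.765],[0,-43,-409,50,-1.765],[0,-43,-409,90,-1.765],[0,-43,-409,115,-1.765],[0,-43,-409,115,-1.765],[0,-43,-409,115,-1.765]]]}}

```text
clock: 23.8
ee_pos: [500.9, 189.7, 91.3]
eef_rot: [-2.23, -2.212, 0.003]
ft_force: [-0.0, -0.4, -0.6]
grip_width: 0.322
grasp_force: 59.4
```

```bash
cat > n.py <<'E'
from h import *
p=shot('wrist'); P=cloud(p); st(); save(p,'w7.png',(220,140,420,290),4)
for z in range(76,140,4):
    m=(abs(P[...,2]-z)<2)&(abs(P[...,0]-501)<18)&(P[...,1]>165)&(P[...,1]<215); q=P[m]
    if len(q): print(z,len(q),'x',np.round([q[:,0].min(),q[:,0].max()],1),'y',np.round([q[:,1].min(),q[:,1].max()],1))
E
python3 n.py
```

```text
23.85 [501.4 189.8  92.3] [2.23  2.212 0.   ] [-0.8  0.3 -0.3] 0.32040699466696426 59.41202759742737
92 10 x [498.1 507. ] y [187.9 190.5]
96 31 x [497.5 507. ] y [188.3 190.8]
100 10 x [499.5 505. ] y [190.  190.7]
120 51 x [490.6 515.1] y [190.4 199.1]
124 81 x [491.3 515. ] y [190.3 199.5]
128 137 x [488.6 516. ] y [190.7 200.6]
132 200 x [483.1 518.6] y [190.8 200.8]
136 239 x [483.1 519. ] y [190.2 200.9]
```

View pics/w7.png

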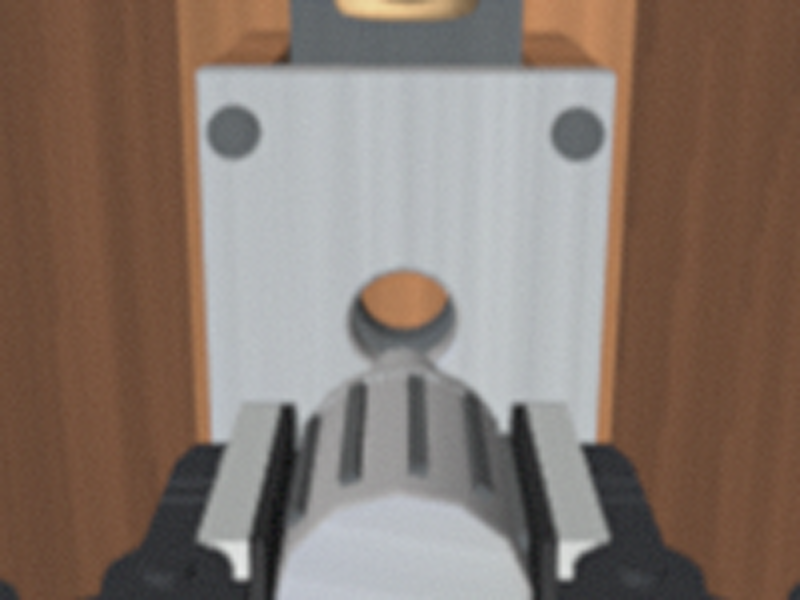

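The view shows the bolt hole clear at crop (403,315), with wood visible through the strip. The shank end shows just below it at (403,355).

```bash
python3 -c "
from h import *
p=shot('wrist');st()
f=lambda u,v,z: np.round(w(p,np.array(220+u/4-.4),np.array(140+v/4-.4),z=float(z)),1)
print('top',f(403,269,70),'L',f(349,318,70),'R',f(457,318,70))
print('shank front at z90',f(403,350,90),f(375,372,96),f(432,372,96))
"
```

```text
23.9 [501.7 189.9  92.7] [2.230e+00 2.212e+00 2.000e-03] [-0.6 -0.3 -1.1] 0.32271399165568937 59.41239953041077
top [502.7 196.8  70. ] L [493.  187.7  70. ] R [512.3 187.6  70. ]
shank front at z90 [502.7 189.3  90. ] [498.2 188.   96. ] [507.2 187.9  96. ]
```

Emit:
{"api": "move_arm", "payload": {"plan": [[[0,2.8,0,0,0],[0,2.8,0,6,0],[0,2.8,0,12,0],[0,2.8,0,16,0],[0,2.8,0,20,0],[0,2.8,0,24,0],[0,2.8,0,27,0],[0,2.8,0,27,0]]]}}

```text
clock: 24.7
ee_pos: [501.0, 192.5, 64.3]
eef_rot: [-2.23, -2.212, 0.001]
ft_force: [1.2, 0.0, -0.4]
grip_width: 0.32
grasp_force: 59.4
```

Emit:
{"api": "move_arm", "payload": {"plan": [[[0,0,0,2,0],[0,0,0,4,0],[0,0,0,6,0],[0,0,0,8,0],[0,0,0,8,0]]]}}

```text
clock: 25.2
ee_pos: [501.0, 192.5, 56.5]
eef_rot: [-2.23, -2.213, 0.001]
ft_force: [0.7, -0.1, -2.0]
grip_width: 0.325
grasp_force: 59.4
```

No force so far, and the tip should be inside the strip hole. I'll keep going down.

Emit:
{"api": "move_arm", "payload": {"plan": [[[0,0,0,2,0],[0,0,0,4,0],[0,0,0,6,0],[0,0,0,8,0],[0,0,0,10,0],[0,0,0,11,0],[0,0,0,11,0]]]}}

```text
clock: 25.9
ee_pos: [501.1, 192.5, 45.6]
eef_rot: [-2.23, -2.212, 0.0]
ft_force: [-0.5, 0.0, -1.2]
grip_width: 0.319
grasp_force: 59.4
```

Emit:
{"api": "move_arm", "payload": {"plan": [[[0,0,0,0.8,0],[0,0,0,1.5,0],[0,0,0,1.5,0]]]}}

```text
clock: 26.2
ee_pos: [501.1, 192.5, 44.2]
eef_rot: [2.23, 2.212, -0.0]
ft_force: [-0.2, -0.1, -1.3]
grip_width: 0.32
grasp_force: 59.4
```

Emit:
{"api": "move_arm", "payload": {"plan": [[[0,0,0,0.8,0],[0,0,0,1.5,0],[0,0,0,1.5,0]]]}}

```text
clock: 26.5
ee_pos: [501.1, 192.5, 42.7]
eef_rot: [2.23, 2.213, -0.0]
ft_force: [0.1, 0.7, -1.1]
grip_width: 0.326
grasp_force: 59.4
```

Emit:
{"api": "move_arm", "payload": {"plan": [[[0,0,0,0.7,0],[0,0,0,1.2,0],[0,0,0,1.2,0]]]}}

```text
clock: 26.8
ee_pos: [501.2, 192.5, 42.0]
eef_rot: [2.23, 2.212, 0.0]
ft_force: [-0.8, -0.2, 5.4]
grip_width: 0.323
grasp_force: 60.1
```

The washer is seated at 5.4 N. I'll release, rise and check.

Emit:
{"api": "move_arm", "payload": {"plan": [[[0,0,0,-0.5,0],[50,0,0,-0.5,0],[50,0,0,-0.5,0],[50,0,0,-0.5,0],[50,0,0,-0.5,0],[50,0,0,-0.5,0],[50,0,0,-25,0],[50,0,0,-60,0],[50,0,0,-100,0],[50,0,0,-140,0],[50,0,0,-140,0],[50,0,0,-140,0]]]}}

```text
clock: 28.0
ee_pos: [501.2, 192.6, 182.0]
eef_rot: [2.23, 2.212, 0.002]
ft_force: [-0.1, -0.5, -0.4]
grip_width: 0.587
grasp_force: 0.0
```

```bash
python3 -c "
from h import *
p=shot('wrist');st();P=cloud(p)
for nm,c,lo,hi in (('bolt top',(502,187.4),104,114),('drift top',(501,107),116,125),('board',(501,150),60,80)):
    m=(P[...,2]>lo)&(P[...,2]<hi)&(np.hypot(P[...,0]-c[0],P[...,1]-c[1])<20);q=P[m]
    print(nm,len(q),*( [np.round(np.median(q,0),1),np.round((q.min(0)+q.max(0))/2,1)] if len(q) else []))
t=shot('top');P=cloud(t)
for c in ((501,187),(501,106)):
    m=(P[...,2]>95)&(P[...,2]<130)&(np.hypot(P[...,0]-c[0],P[...,1]-c[1])<25);q=P[m]; print(len(q),np.round(np.median(q,0),1) if len(q) else '')
"
```

```text
28.05 [500.7 192.4 181. ] [-2.230e+00 -2.212e+00  1.000e-03] [-0.7  0.5  0.1] 0.5884077500606826 0.0
bolt top 813 [502.3 188.8 108.7] [502.6 188.1 107.4]
drift top 288 [501.5 108.9 120.6] [501.5 107.5 119.3]
board 952 [500.8 148.5  70.9] [500.8 148.3  70.7]
2 [505.3 173.3  98.2]
28 [500.6 105.3 120.5]
```

```bash
python3 -c "
from h import *
print(ticket.close_job())"
```

```text
the job is handed in; nothing more can be done
None
```

The drift and the bolt are both fully home in their holes, released and standing on the board by the last camera check; I handed the job in at about 28 s, and no verdict came back.

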